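# Prop open the lid of the burn-in box

### The job

Lift the grey lid of the blue burn-in box by its handle until it is fully open, then reach in under it and swing the prop rod up. Lower the lid onto the rod under control, never letting it drop, so that the rod's tip stands through the yellow-edged hole and the lid rests on the rod's collar; leave everything else on the bench where it is.

Things in the scene. Friction and masses are not known exactly. Their poses are not given: they have to be found in the camera images.
- test_box: Blue open-topped burn-in box, fixed to the bench, 220 (x) x 260 (y) x 100 mm tall, walls 5 mm. Origin under its centre at bench height, z up, box -x is its front, which has the indicator lights and faces the robot (turned by up to about 17 degrees). Green boards lie on its floor, nothing on them is taller than 30 mm above the bench. Grey lid on top, hinged along the far (+x) upper edge.
- lid (a joint): Lid opening angle in rad: 0 shut, stop at 1.06 (about 60 degrees, the open lid still leans over the box towards its front). The hinge is stiff: it holds the lid by itself above about 0.95 rad; below about 0.75 rad the lid falls shut unless something holds it. Resting properly on the prop rod's collar it reads about 0.66. The lid is a 5 mm plate of about 0.5 kg, 260 mm wide, reaching 215 mm from the hinge.
- prop_rod (a joint): Angle of the prop rod in rad: 0 level, pointing to box +x (away from the front), positive as its free end rises; it starts a little below level, inside the box under the shut lid; range -0.3 to 1.3. The pivot axis is along box y, stiff, so the rod stays at whatever angle it is left. At 0.908 rad the rod points squarely at the lid hole when the lid is lowered; about 0.05 rad either way still enters.
- lid_hinge (a point): Middle of the lid's hinge line (along box y), at box x +110, y 0, z 100 mm; it is in the plane of the lid's underside.
- lid_handle (a point): Middle of the black round bar handle of the lid: 12 mm diameter, 140 mm long along box y, in the plane of the lid with a 39 mm gap to its front edge; its centre line 260 mm from the hinge line (and 2.5 mm outside the plane of the underside), carried by an arm at each end. It may be pinched from above and turns between the fingers as the lid swings.
- lid_hole (a point): Centre of the holding hole at the lid's underside, outlined in yellow on the outer face: 26 mm long (towards the hinge) x 16 mm wide, 140.5 mm from the hinge line, at box y +60. Axes: x in the lid's plane towards the hinge, y along the hinge, z square to the lid, outward (up when shut).
- rod_pivot (a point): Pivot of the prop rod, in a bracket inside the front wall at box x -80, y +60, z 85 mm. The bracket's two 4 mm cheeks stand 10 mm either side of the rod and end 4 mm past the pivot towards box +x.
- rod_grip (a point): Middle of the orange grip sleeve of the prop rod (14 mm diameter, 45 mm long), 72.5 mm from the pivot along the rod. Steel rod of 10 mm diameter, 90 g. A collar of 26 mm diameter ends 129 mm from the pivot and the tip lies 22 mm past it.
- rod_tip (a point): Rounded free tip of the prop rod, 151 mm from the pivot.
- solder_spool: Bystander, to be left alone: steel solder spool standing on end, 60 mm diameter, 45 mm tall. Origin at its underside.
- flux_bottle: Bystander, to be left alone: white bottle with red cap, 50 mm diameter, 110 mm tall. Origin at its underside.
- screwdriver: Bystander, to be left alone: screwdriver lying on the bench. Origin at its underside.
- tip_tin: Bystander, to be left alone: round brass tin, 60 mm diameter, 40 mm tall. Origin at its underside.
- parts_tray: Bystander, to be left alone: blue divided tray, 120 x 160 x 35 mm. Origin at its underside.
- brush: Bystander, to be left alone: brush lying on the bench. Origin at its underside.
- spare_board: Bystander, to be left alone: white circuit board lying flat, 160 x 90 mm, about 30 mm tall with its parts. Origin at its underside.

How it is judged:
On the way, in this order (a step that is already met when the one before it is completed fails the run):
1. the lid is lifted open (at least 0.95 rad) (value of joint lid above 0.95 rad), for 0.2 s.
2. the prop rod is swung up (above 0.75 rad) while the lid is still open above 0.8 rad (value of joint prop_rod above 0.75 rad and value of joint lid above 0.8 rad), for 0.2 s.
At the end, for the whole second after the job is handed in: The lid rests on the prop rod at 0.57 to 0.76 rad, the rod at 0.80 to 1.02 rad, its tip through the hole: at least 13 mm past the lid's underside and within 16 mm of the hole's centre along the lid; lid and rod at rest (value of joint lid between 0.57 and 0.76 rad and value of joint prop_rod between 0.8 and 1.02 rad and z of rod_tip in the frame of lid_hole above 0.013 m and x of rod_tip in the frame of lid_hole between -0.016 and 0.016 m and velocity of joint lid between -0.05 and 0.05 rad/s and velocity of joint prop_rod between -0.05 and 0.05 rad/s); the robot touches nothing.
It fails at once if the lid drops or is slammed (closing faster than 1.8 rad/s) (velocity of joint lid below -1.8 rad/s).
It fails at once if a bystander is moved by more than 30 mm (distance of any of solder_spool, flux_bottle, screwdriver, tip_tin, parts_tray, brush, spare_board from where it was at the start of the episode above 0.03 m).
It also fails if it takes over 72 s, if anything falls off the work surface, if the arm or the gripper's body presses on something with over 40 N, if the wrist force passes 120 N, or if a joint passes its speed limit or range.

### The arm

A 6-joint arm with a two-finger parallel gripper is mounted at the origin on the work surface. World frame = base frame: x ahead of the robot, y to its left, z up, the work surface at z = 0. Lengths are in m, angles in rad, forces in N, time in s.
With the tool pointing down it reaches from about 0.35 to 0.875 m from the base axis. Payload 15.5 kg.
Tool frame: the origin (TCP) lies midway between the tips of the shut fingers; the grasp point (between the pads) lies 19 mm behind it; z points along the fingers, y is the direction in which the jaws open and shut (so a half turn about z gives the same grasp; the last joint's range is limited). The gripper opens to 85 mm and grips with 20 to 120 N. Pads are 22 mm wide; open, the fingers measure 114 mm over their backs; the gripper's body (76 mm by 85 mm) begins 54 mm behind the grasp point. The pads swing forward as they close: fully open they stand 13 mm farther back than shut.
Start: joints at [1.145, 0.494, 1.345, -0, 1.302, -0.096], TCP at [0.202, 0.591, 0.231] pointing down, gripper open.
Joint ranges: [-2.91, 2.91], [-0.82, 2.16], [0.22, 2.67], [-1.22, 4.37], [0.12, 2.79], [-3.08, 3.08]. Speed limits (rad/s): [1.89, 1.89, 2.57, 3.01, 3.01, 3.01].

### API

Orientations are given as a rotation vector (axis times angle).
In Python, from workcell import status, optics, sign_off gives the robot as it stands. The module is installed in compiled form; this text tells all that it offers.
- The arm moves only by the tool play_rows, never from a script. Its argument "rows" is a list of rows, each a list of 7 numbers: the turn, a rotation vector about the world's x, y, z in units of pi rad (1.0 is pi rad), then the shift along the world's x, y, z in units of 250 mm (1.0 is 250 mm), then the gripper's target within -1 to 1 (shut at 1, half-way at 0, fully open at -1). In form: [[rx, ry, rz, tx, ty, tz, grip], ...]. A call has exactly 8 rows; each row is the pose to reach, as a shift and turn from the pose commanded when the call began, turning the shorter way round; what a row does not reach only later rows make up. A row lasts 1/12 s, in which the tool goes at most 41.7 mm and 7.16 degrees, less where a joint would pass 70% of its speed; a pose out of reach is approached as far as the arm can. A call with a number of a shift or a turn outside -1 to 1 is refused whole. A call with a gripper value outside its range is refused whole. The fingers move at their own pace and stop on an object; the grip force is fixed at half the most. Time passes only in rows, so rows that repeat a pose let the fingers close, or fill a call up. It gives the time, the measured TCP pose, the force and the opening at its end, in the units of the state.
- status.observe(): the state, without advancing time (a new reading comes with each control period).
- optics.get_image(name): name is "scene" or "side" or "wrist"; returns (picture, depth): 480x640x3 uint8, blue, green, red; 480x640 float32, m along the optical axis (not along the pixel's ray), 0 where there is no reading.
- optics.get_calibration(name): a dict with "K" (3x3 intrinsics, pixels), "position" and "attitude" of the camera in the world. Camera axes: x right, y down, z forward; pixel columns grow to the right and rows downward; lengths in m; the calibration is good to about 2 mm. The wrist camera is an equidistant fisheye: a pixel r from the principal point sees the ray r / f radians off the axis. A picture is of the moment at which its call begins: read the wrist's pose just before it. get_calibration takes no time and is no camera call; for the wrist camera it gives the pose at the moment of the call.
- sign_off(): hands the job in, once; it reports no verdict.
The state is a dict: "t": time; "joints": joint angles; "joint_vel": joint speeds; "effort": joint torques, N m; "position": TCP position; "tcp_rot": TCP orientation; "wrist_force": force on the tool from outside, world axes, zero at the start; "torque": the same for the moment, N m; "width": finger opening in m.
Only numpy, scipy, OpenCV 4.12 (cv2) and the standard library are available. Lean on these libraries where they do the work, as an engineer would, in place of code of your own. Each camera call takes 0.05 s, during which the arm holds its last target. There are 200 camera calls.

## Working session

There is one attempt and no reset: what is moved stays moved. The work goes in short steps, Python scripts to look and compute and a tool call to move; the robot and the scene stay as the last step left them, time stands still between calls to the robot, and variables do not carry over. Pictures are saved under pics/ and viewed, on a budget of 10 in all, crops included, one or two more only if the job needs it, and the job is handed in when it is done.

Besides the shell and the picture viewer there is one more tool, called as a command line: name --pt "numbers of a row" for each row, then --argument value for the rest. play_rows: Moves the arm, as the interface text tells. Shifts and turns lie within -1 to 1; 1 stands for 250 mm of shift or pi rad of turn. Its arguments: {"type":"object","properties":{"rows":{"type":"array","items":{"type":"array","items":{"type":"number","minimum":-1,"maximum":1}}}},"required":["rows"]}

```bash
mkdir -p pics
python3 - <<'E'
from workcell import status, optics
import cv2, numpy as np
s=status.observe(); print({k:np.round(v,3) for k,v in s.items()})
for n in("scene","side"):
    im,d=optics.get_image(n); cv2.imwrite(f"pics/{n}0.png",im); np.savez(f"{n}0.npz",im=im,d=d,**optics.get_calibration(n))
    c=optics.get_calibration(n); print(n,c)
print(optics.get_calibration("wrist"))
E
```

```text
{'t': np.float64(0.0), 'joints': array([ 1.146,  0.494,  1.346, -0.   ,  1.303, -0.096]), 'joint_vel': array([ 0.   , -0.   , -0.001, -0.001, -0.002, -0.001]), 'effort': array([-2.0000e-03, -8.8218e+01, -3.8386e+01, -0.0000e+00,  1.0000e-02,
        0.0000e+00]), 'position': array([0.202, 0.591, 0.231]), 'tcp_rot': array([-5.160e-01, -3.099e+00,  2.000e-03]), 'wrist_force': array([-0.01 ,  0.062, -0.185]), 'torque': array([-0.015,  0.013, -0.008]), 'width': np.float64(0.086)}
scene {'K': array([[505.79572381,   0.        , 317.20648238],
       [  0.        , 505.79572381, 238.63009416],
       [  0.        ,   0.        ,   1.        ]]), 'position': array([ 0.95611941, -0.54048265,  0.97541248]), 'attitude': array([-2.39317259, -0.91242714,  0.29233718])}
side {'K': array([[472.83907362,   0.        , 316.94315303],
       [  0.        , 472.83907362, 228.07157237],
       [  0.        ,   0.        ,   1.        ]]), 'position': array([ 0.20742194, -0.81129028,  0.79881396]), 'attitude': array([-2.23317064,  0.47831033, -0.22154064])}
{'K': array([[371.64829954,   0.        , 321.34028101],
       [  0.        , 371.64829954, 238.30078075],
       [  0.        ,   0.        ,   1.        ]]), 'position': array([0.13992737, 0.61132265, 0.37287891]), 'attitude': array([2.37494522, 1.69865781, 0.22198161])}
```

View pics/scene0.png

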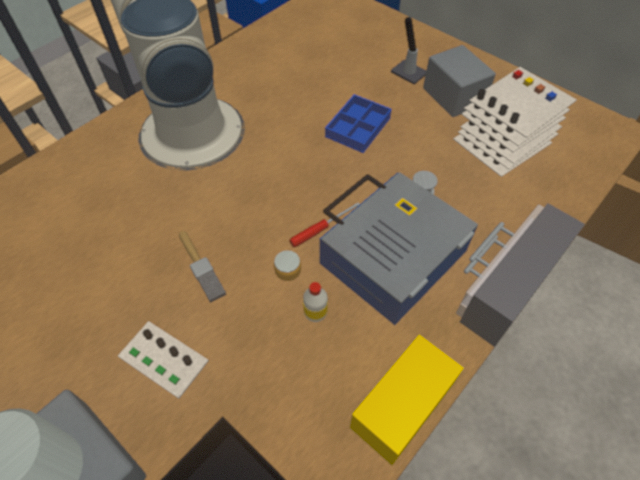

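View pics/side0.png

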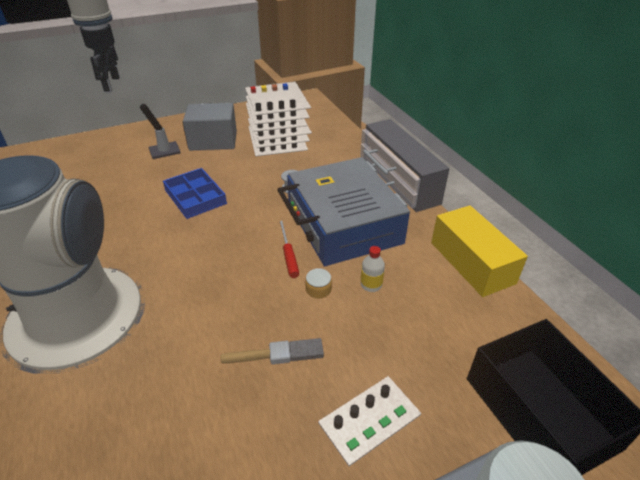

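The scene view shows the box: lid corners at about (398,175), (475,232), (398,305) and (322,240), handle bar about (325,212) to (372,178), and the yellow hole at (405,207). The screwdriver lies near the handle. The side view agrees.

```bash
cat > h.py <<'E'
import numpy as np, cv2
from scipy.spatial.transform import Rotation as R
def cloud(n,f=None):
    z=np.load(f or f"{n}0.npz"); K=z["K"]; d=z["d"]
    v,u=np.mgrid[:480,:640]
    p=np.dstack([(u-K[0,2])/K[0,0]*d,(v-K[1,2])/K[1,1]*d,d])
    w=p@R.from_rotvec(z["attitude"]).as_matrix().T+z["position"]; w[d==0]=np.nan
    return w,z["im"]
E
python3 - <<'E'
from h import *
for n,seed in(("scene",(420,235)),("side",(340,185))):
    w,im=cloud(n); print(n,"bench z",np.nanmedian(w[300:340,250:300,2] if n=="scene" else w[300:330,180:230,2]))
    m=((w[...,2]>.09)&(w[...,2]<.12)).astype(np.uint8)
    _,l=cv2.connectedComponents(m); k=l[seed[1],seed[0]]; mm=(l==k)
    # plate only: erode handle away
    pl=cv2.morphologyEx(mm.astype(np.uint8),cv2.MORPH_OPEN,np.ones((13,13)))>0
    P=w[pl]; r=cv2.minAreaRect(P[:,:2].astype(np.float32)); print("plate z",np.median(P[:,2]),r,cv2.boxPoints(r).round(3).tolist())
    H=w[mm&~cv2.dilate(pl.astype(np.uint8),np.ones((3,3))).astype(bool)]
    ctr=np.array(r[0]); 
    hsv=cv2.cvtColor(im,cv2.COLOR_BGR2HSV)
    y=(hsv[...,0]>20)&(hsv[...,0]<35)&(hsv[...,1]>120)&(hsv[...,2]>100)&mm
    print("hole",w[y].mean(0),y.sum(), "handle-ish",len(H),np.median(H,0) if len(H) else 0)
    dark=(hsv[...,2]<70)&mm; D=w[dark]; print("dark",len(D),cv2.minAreaRect(D[:,:2].astype(np.float32)) if len(D)>5 else 0, np.median(D,0))
E
```

```text
scene bench z -0.0002376449228855826
plate z 0.10469746372815147 ((0.6674814224243164, 0.03800802677869797), (0.26311758160591125, 0.23171718418598175), 87.54044342041016) [[0.5460000038146973, -0.08799999952316284], [0.777999997138977, -0.09799999743700027], [0.7889999747276306, 0.164000004529953], [0.5569999814033508, 0.17399999499320984]]
hole [0.63643984 0.09943409 0.10539867] 144 handle-ish 1147 [0.56282143 0.05948677 0.10489901]
dark 297 ((0.6037973165512085, -0.029106006026268005), (0.14259831607341766, 0.3205260634422302), 43.749488830566406) [0.520933   0.0295782  0.10710847]
side bench z -0.0008428495924920343
plate z 0.10422514399581712 ((0.6611739993095398, 0.036070816218853), (0.26506200432777405, 0.23447935283184052), 86.73766326904297) [[0.5370000004768372, -0.09000000357627869], [0.7710000276565552, -0.10300000011920929], [0.7860000133514404, 0.16200000047683716], [0.5519999861717224, 0.17499999701976776]]
hole [0.63814036 0.10023228 0.10509591] 69 handle-ish 1250 [0.66479623 0.05830541 0.10435849]
dark 317 ((0.535711944103241, 0.02768685668706894), (0.22746744751930237, 0.05516250431537628), 88.40629577636719) [0.5227964  0.01777386 0.10638288]
```

play_rows --pt "0 0 -0.137 0.416 -0.728 0.05 0.2" --pt "0 0 -0.137 0.416 -0.728 0.05 0.2" --pt "0 0 -0.137 0.416 -0.728 0.05 0.2" --pt "0 0 -0.137 0.416 -0.728 0.05 0.2" --pt "0 0 -0.137 0.416 -0.728 0.05 0.2" --pt "0 0 -0.137 0.416 -0.728 0.05 0.2" --pt "0 0 -0.137 0.416 -0.728 0.05 0.2" --pt "0 0 -0.137 0.416 -0.728 0.05 0.2"

```text
t: 0.77
position: [0.3064, 0.4095, 0.2438]
tcp_rot: [-1.167, -2.917, -0.0]
wrist_force: [1.0, 0.8, 0.1]
width: 0.034
```

play_rows --pt "0 0 -0.137 0.416 -0.728 0 0.2" --pt "0 0 -0.137 0.416 -0.728 0 0.2" --pt "0 0 -0.137 0.416 -0.728 0 0.2" --pt "0 0 -0.137 0.416 -0.728 0 0.2" --pt "0 0 -0.137 0.416 -0.728 0 0.2" --pt "0 0 -0.137 0.416 -0.728 0 0.2" --pt "0 0 -0.137 0.416 -0.728 0 0.2" --pt "0 0 -0.137 0.416 -0.728 0 0.2"

```text
t: 1.43
position: [0.4102, 0.2283, 0.2436]
tcp_rot: [-1.761, -2.601, 0.0]
wrist_force: [0.1, -0.2, 0.5]
width: 0.0337
```

play_rows --pt "0 0 -0.136 0.42 -0.728 0 0.2" --pt "0 0 -0.136 0.42 -0.728 0 0.2" --pt "0 0 -0.136 0.42 -0.728 0 0.2" --pt "0 0 -0.136 0.42 -0.728 0 0.2" --pt "0 0 -0.136 0.42 -0.728 0 0.2" --pt "0 0 -0.136 0.42 -0.728 0 0.2" --pt "0 0 -0.136 0.42 -0.728 0 0.2" --pt "0 0 -0.136 0.42 -0.728 0 0.2"

```text
t: 2.1
position: [0.515, 0.0471, 0.2434]
tcp_rot: [-2.271, -2.17, 0.001]
wrist_force: [-0.6, 0.3, 0.1]
width: 0.034
```

Run:
```python
from workcell import status, optics
import cv2, numpy as np
from scipy.spatial.transform import Rotation as R
s=status.observe(); print({k:np.round(v,4) for k,v in s.items()})
print(R.from_rotvec(s["tcp_rot"]).as_matrix().round(3))
c=optics.get_calibration("wrist"); im,d=optics.get_image("wrist"); cv2.imwrite("pics/w1.png",im); np.savez("w1.npz",im=im,d=d,**c); print(c)
```

```text
{'t': np.float64(2.1), 'joints': array([-2.4700e-02,  3.2980e-01,  1.5908e+00,  5.0000e-04,  1.2220e+00,
        2.0600e-02]), 'joint_vel': array([ 0.0186, -0.0102,  0.0111, -0.0003,  0.0004, -0.0023]), 'effort': array([ -2.9528, -69.2261, -37.2238,  -0.1742,  -0.1033,  -0.1371]), 'position': array([0.515 , 0.0471, 0.2434]), 'tcp_rot': array([-2.2706e+00, -2.1698e+00,  5.0000e-04]), 'wrist_force': array([-0.5719,  0.2604,  0.0504]), 'torque': array([-0.0446,  0.0156,  0.0221]), 'width': np.float64(0.034)}
[[ 0.045  0.999 -0.001]
 [ 0.999 -0.045  0.001]
 [ 0.    -0.001 -1.   ]]
{'K': array([[371.64829954,   0.        , 321.34028101],
       [  0.        , 371.64829954, 238.30078075],
       [  0.        ,   0.        ,   1.        ]]), 'position': array([0.51762276, 0.11138715, 0.38558826]), 'attitude': array([ 2.87919352, -0.06409806, -0.01064719])}
```

View pics/w1.png

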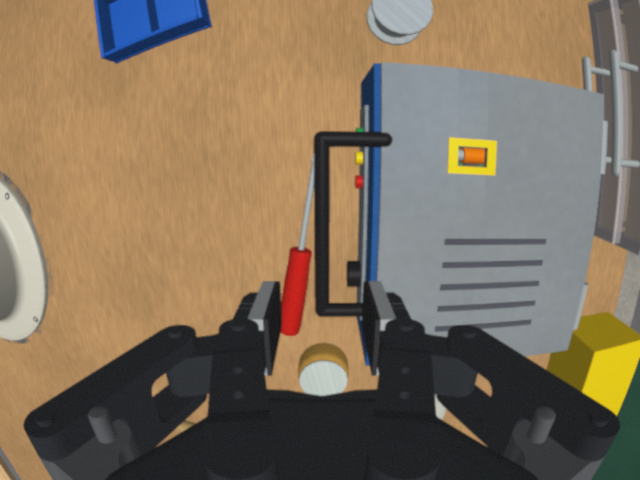

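The wrist view shows the bar running from about (322,138) to (322,308), centre (322,222), and the yellow hole at (473,157) with the orange sleeve visible through it. Now I turn these into world positions.

```bash
cat >> h.py <<'E'
def wray(z,u,v):
    K=z["K"]; x=(u-K[0,2])/K[0,0]; y=(v-K[1,2])/K[1,1]; r=np.hypot(x,y)+1e-12
    return np.array([x/r*np.sin(r),y/r*np.sin(r),np.cos(r)])
def wpt(z,u,v,h):   # point on plane z=h
    d=R.from_rotvec(z["attitude"]).apply(wray(z,u,v)); return z["position"]+d*(h-z["position"][2])/d[2]
def wdep(z,u,v):
    r=wray(z,u,v); return z["position"]+R.from_rotvec(z["attitude"]).apply(r/r[2]*z["d"][v,u])
E
python3 - <<'E'
from h import *
z=np.load("w1.npz")
for n,u,v,h in(("bar far",322,145,.1025),("bar mid",322,222,.1025),("bar near",322,300,.1025),("hole",473,157,.105),("corner FL",379,65,.105),("corner RL",604,93,.105)):
    print(n,wpt(z,u,v,h).round(4),wdep(z,u,v).round(4))
E
```

```text
bar far [0.5176 0.1084 0.1025] [0.5176 0.1084 0.1074]
bar mid [0.5149 0.0488 0.1025] [0.515  0.0499 0.1075]
bar near [ 0.512  -0.0176  0.1025] [ 0.5121 -0.0155  0.1071]
hole [0.6368 0.0976 0.105 ] [0.6458 0.0966 0.084 ]
corner FL [0.563  0.1687 0.105 ] [0.5636 0.1695 0.1011]
corner RL [0.7799 0.1631 0.105 ] [0.8492 0.1767 0.0309]
```

play_rows --pt "0 0 0 0 0 -0.12 0.2" --pt "0 0 0 0 0 -0.24 0.2" --pt "0 0 0 0 0 -0.36 0.2" --pt "0 0 0 0 0 -0.48 0.2" --pt "0 0 0 0 0 -0.56 0.2" --pt "0 0 0 0 0 -0.62 0.2" --pt "0 0 0 0 0 -0.64 0.2" --pt "0 0 0 0 0 -0.64 0.2"

```text
t: 2.82
position: [0.5144, 0.0468, 0.0831]
tcp_rot: [-2.27, -2.17, 0.002]
wrist_force: [-0.6, -1.6, -0.4]
width: 0.0342
```

play_rows --pt "0 0 0 0 0 0 0.6" --pt "0 0 0 0 0 0 1" --pt "0 0 0 0 0 0 1" --pt "0 0 0 0 0 0 1" --pt "0 0 0 0 0 0 1" --pt "0 0 0 0 0 0 1" --pt "0 0 0 0 0 0 1" --pt "0 0 0 0 0 0 1"

```text
t: 3.48
position: [0.515, 0.0459, 0.0849]
tcp_rot: [-2.273, -2.168, -0.001]
wrist_force: [-6.5, 5.0, 4.6]
width: 0.0099
```

```bash
cat >> h.py <<'E'
def arc(t0,t1,n=8,yaw=-.0445,r=.26,p0=.0096):   # handle shift rows for lid angles t0->t1, units of 250 mm
    s=np.linspace(0,1,n+1)[1:]; th=t0+(t1-t0)*(1-np.cos(np.pi*s))/2
    dx=r*(np.cos(t0+p0)-np.cos(th+p0)); dz=r*(np.sin(th+p0)-np.sin(t0+p0))
    return np.c_[dx*np.cos(yaw),dx*np.sin(yaw),dz]/.25
E
python3 - <<'E'
from h import *
for a,b in((0,.4),(.4,.8),(.8,1.04)): print(arc(a,b).round(3).tolist())
E
```

```text
[[0.0, -0.0, 0.016], [0.002, -0.0, 0.061], [0.009, -0.0, 0.128], [0.023, -0.001, 0.206], [0.042, -0.002, 0.284], [0.063, -0.003, 0.348], [0.08, -0.004, 0.39], [0.086, -0.004, 0.404]]
[[0.006, -0.0, 0.014], [0.026, -0.001, 0.055], [0.058, -0.003, 0.114], [0.101, -0.005, 0.181], [0.149, -0.007, 0.245], [0.194, -0.009, 0.296], [0.225, -0.01, 0.328], [0.236, -0.011, 0.339]]
[[0.007, -0.0, 0.007], [0.027, -0.001, 0.025], [0.058, -0.003, 0.051], [0.095, -0.004, 0.08], [0.134, -0.006, 0.108], [0.168, -0.007, 0.13], [0.191, -0.009, 0.144], [0.199, -0.009, 0.149]]
```

play_rows --pt "0 0 0 0 0 0.016 1" --pt "0 0 0 0.002 0 0.061 1" --pt "0 0 0 0.009 0 0.128 1" --pt "0 0 0 0.023 -0.001 0.206 1" --pt "0 0 0 0.042 -0.002 0.284 1" --pt "0 0 0 0.063 -0.003 0.348 1" --pt "0 0 0 0.08 -0.004 0.39 1" --pt "0 0 0 0.086 -0.004 0.404 1"

```text
t: 4.15
position: [0.5359, 0.045, 0.187]
tcp_rot: [-2.272, -2.168, -0.0]
wrist_force: [-7.1, 4.2, -1.1]
width: 0.0095
```

play_rows --pt "0 0 0 0.006 0 0.014 1" --pt "0 0 0 0.026 -0.001 0.055 1" --pt "0 0 0 0.058 -0.003 0.114 1" --pt "0 0 0 0.101 -0.005 0.181 1" --pt "0 0 0 0.149 -0.007 0.245 1" --pt "0 0 0 0.194 -0.009 0.296 1" --pt "0 0 0 0.225 -0.01 0.328 1" --pt "0 0 0 0.236 -0.011 0.339 1"

```text
t: 4.82
position: [0.5935, 0.0426, 0.2725]
tcp_rot: [-2.27, -2.167, 0.003]
wrist_force: [-29.5, 7.4, 23.9]
width: 0.0099
```

play_rows --pt "0 0 0 0.007 0 0.007 1" --pt "0 0 0 0.027 -0.001 0.025 1" --pt "0 0 0 0.058 -0.003 0.051 1" --pt "0 0 0 0.095 -0.004 0.08 1" --pt "0 0 0 0.134 -0.006 0.108 1" --pt "0 0 0 0.168 -0.007 0.13 1" --pt "0 0 0 0.191 -0.009 0.144 1" --pt "0 0 0 0.199 -0.009 0.149 1"

```text
t: 5.48
position: [0.6447, 0.0403, 0.311]
tcp_rot: [2.272, 2.169, 0.002]
wrist_force: [-23.2, 4.2, 31.4]
width: 0.0098
```

Run:
```python
from workcell import status, optics
import cv2, numpy as np
s=status.observe(); print({k:np.round(v,4) for k,v in s.items()})
im,d=optics.get_image("side"); cv2.imwrite("pics/side1.png",im); np.savez("side1.npz",im=im,d=d,**optics.get_calibration("side"))
```

```text
{'t': np.float64(5.4833), 'joints': array([-3.0500e-02,  4.6440e-01,  1.1748e+00,  1.0000e-03,  1.5012e+00,
        1.5700e-02]), 'joint_vel': array([ 0.0008,  0.0232, -0.0626, -0.0043,  0.0482,  0.0035]), 'effort': array([ -3.9684, -67.6528, -42.0952,  -1.1564,  -7.7082,   0.0874]), 'position': array([0.6447, 0.0403, 0.311 ]), 'tcp_rot': array([2.2721, 2.1693, 0.0025]), 'wrist_force': array([-23.1706,   4.1589,  31.4206]), 'torque': array([0.7506, 4.1158, 0.1345]), 'width': np.float64(0.0098)}
```

View pics/side1.png

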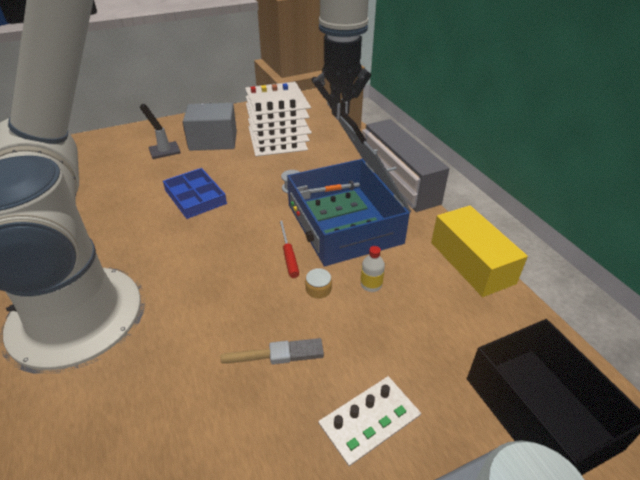

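The lid is fully open: the gripper holds the bar at (342,112), the lid plate runs down to the hinge, and the rod with its orange sleeve lies at (333,188). Releasing and backing off upward.

play_rows --pt "0 0 0 0 0 0 0.6" --pt "0 0 0 0 0 0 0.1" --pt "0 0 0 0 0 0 0.1" --pt "0 0 0 0 0 0 0.1" --pt "0 0 0 0 0 0.08 0.1" --pt "0 0 0 0 0 0.18 0.1" --pt "0 0 0 0 0 0.3 0.1" --pt "0 0 0 0 0 0.3 0.1"

```text
t: 6.2
position: [0.6472, 0.0393, 0.3877]
tcp_rot: [2.269, 2.165, 0.009]
wrist_force: [1.3, -0.8, 0.2]
width: 0.0385
```

play_rows --pt "0 0 0 -0.1 0 0 0.1" --pt "0 0 0 -0.25 0 0 0.1" --pt "0 0 0 -0.4 0 0 0.1" --pt "0 0 0 -0.55 0 0 0.1" --pt "0 0 0 -0.7 0 0 0.1" --pt "0 0 0 -0.8 0 0 0.1" --pt "0 0 0 -0.8 0 0 0.1" --pt "0 0 0 -0.8 0 0 0.1"

```text
t: 6.87
position: [0.4448, 0.0393, 0.3824]
tcp_rot: [2.272, 2.168, 0.002]
wrist_force: [0.6, -0.4, 0.2]
width: 0.0385
```

Run:
```python
from workcell import status, optics
from h import *
from scipy.optimize import least_squares
s=status.observe(); print({k:np.round(v,4) for k,v in s.items()})
im,d=optics.get_image("side"); np.savez("side2.npz",im=im,d=d,**optics.get_calibration("side"))
for n,f in(("side","side2.npz"),):
    w,im=cloud(n,f); hsv=cv2.cvtColor(im,cv2.COLOR_BGR2HSV)
    m=(hsv[...,0]>4)&(hsv[...,0]<16)&(hsv[...,1]>150)&(hsv[...,2]>120); m[:170]=0; m[205:]=0; m[:,:300]=0; m[:,380:]=0
    P=w[m]; print(len(P),np.median(P,0),P.min(0),P.max(0))
    q=P[:,:2]-np.array([.6645,.0375]); c,sn=np.cos(.0445),np.sin(-.0445); B=np.c_[q@[c,sn],q@[-sn,c],P[:,2]]
    print("box frame: med",np.median(B,0).round(4),"min",B.min(0).round(4),"max",B.max(0).round(4), "slope",np.polyfit(B[:,0],B[:,2],1))
    # lid angle: dark-grey lid points above z .13
    L=((w[...,2]>.13)&(w[...,2]<.36)&(w[...,0]>.62)&(w[...,0]<.80)&(w[...,1]>-.11)&(w[...,1]<.18))
    L[:, :300]=0; Q=w[L]; q=Q[:,:2]-np.array([.6645,.0375]); bx=q@[c,sn]
    print(len(Q),"lid angle",np.median(np.arctan2(Q[:,2]-.1,.110-bx)),np.polyfit(.110-bx,Q[:,2]-.1,1))
```

```text
{'t': np.float64(6.8667), 'joints': array([-4.5600e-02,  1.0480e-01,  1.5041e+00, -0.0000e+00,  1.5312e+00,
        1.5000e-03]), 'joint_vel': array([-0.001 ,  0.0428, -0.0398, -0.0006, -0.0008, -0.0016]), 'effort': array([ 2.78300e-01, -5.75022e+01, -4.09625e+01, -4.00000e-03,
        3.38400e-01, -2.73000e-02]), 'position': array([0.4448, 0.0393, 0.3824]), 'tcp_rot': array([2.2724e+00, 2.1677e+00, 1.5000e-03]), 'wrist_force': array([ 0.5577, -0.3619,  0.2262]), 'torque': array([-0.031 ,  0.0367, -0.0289]), 'width': np.float64(0.0385)}
70 [0.66196789 0.09351699 0.08094501] [0.63760325 0.08833751 0.03416437] [0.71141852 0.16306219 0.08727029]
box frame: med [-0.005   0.056   0.0809] min [-0.0292  0.0497  0.0342] max [0.0414 0.1263 0.0873] slope [-0.5024589   0.07524593]
1291 lid angle 1.0331998271985152 [ 1.71628016e+00 -1.67271197e-03]
```

```bash
cat > kin.py <<'E'
import numpy as np
from scipy.optimize import least_squares
D=np.array([[.494,1.346,.202,.591,.231],[.3298,1.5908,.515,.0471,.2434],[.4644,1.1748,.6447,.0403,.311],[.1048,1.5041,.4448,.0393,.3824]])
r=np.sqrt(D[:,2]**2+D[:,3]**2-.06**2); z=D[:,4]
def f(p,j2,j3): a,L2,L3,e,H=p; s=j2+j3; return a+L2*np.sin(j2)+L3*np.sin(s)-e*np.cos(s), H+L2*np.cos(j2)+L3*np.cos(s)+e*np.sin(s)
fit=least_squares(lambda p:np.r_[f(p,D[:,0],D[:,1])[0]-r,f(p,D[:,0],D[:,1])[1]-z,.01*p[3]],[.0,.45,.45,0,.1]); P=fit.x
E
python3 - <<'E'
from kin import *
print(P.round(4),fit.fun.round(4))
# for tool length d guess, required joints for grasp points at pitch a below horizontal
from itertools import product
for d in(.2,.27,.33):
  for (gx,gz,name) in((.659,.078,"start"),(.650,.11,"mid"),(.632,.142,"end")):
    for a in(30,45,60,75):
      A=np.radians(a); k=d+0  # wrist = TCP - d*dir ; equivalent vertical TCP = wrist - d z
      R_=np.hypot(gx,.099); rr=np.sqrt(R_**2-.06**2)+.019*np.cos(A)-d*np.cos(A); zz=gz-.019*np.sin(A)+d*np.sin(A)-d
      s=least_squares(lambda q:np.subtract(f(P,*q),(rr,zz)),[.3,1.6]); j=s.x; print(d,name,a,j.round(2),"j5",round(np.pi/2+A-j.sum(),2),"" if s.cost<1e-6 else "UNREACH")
E
```

```text
[ 1.000e-04  5.964e-01  3.849e-01 -1.205e-01 -7.560e-02] [ 0.0002 -0.0001 -0.0002  0.0001 -0.0001  0.0001  0.     -0.     -0.0012]
0.2 start 30 [0.75 1.84] j5 -0.5 
0.2 start 45 [0.7  1.75] j5 -0.1 
0.2 start 60 [0.68 1.65] j5 0.29 
0.2 start 75 [0.7  1.52] j5 0.66 
0.2 mid 30 [0.69 1.85] j5 -0.44 
0.2 mid 45 [0.64 1.76] j5 -0.04 
0.2 mid 60 [0.63 1.65] j5 0.34 
0.2 mid 75 [0.64 1.53] j5 0.71 
0.2 end 30 [0.61 1.88] j5 -0.4 
0.2 end 45 [0.57 1.79] j5 0.0 
0.2 end 60 [0.56 1.67] j5 0.39 
0.2 end 75 [0.58 1.55] j5 0.75 
0.27 start 30 [0.81 1.99] j5 -0.71 
0.27 start 45 [0.71 1.88] j5 -0.24 
0.27 start 60 [0.67 1.74] j5 0.21 
0.27 start 75 [0.68 1.57] j5 0.63 
0.27 mid 30 [0.73 2.01] j5 -0.65 
0.27 mid 45 [0.64 1.89] j5 -0.18 
0.27 mid 60 [0.61 1.74] j5 0.27 
0.27 mid 75 [0.63 1.57] j5 0.68 
0.27 end 30 [0.66 2.04] j5 -0.61 
0.27 end 45 [0.57 1.92] j5 -0.13 
0.27 end 60 [0.54 1.77] j5 0.31 
0.27 end 75 [0.56 1.6 ] j5 0.72 
0.33 start 30 [0.89 2.12] j5 -0.91 
0.33 start 45 [0.73 1.99] j5 -0.37 
0.33 start 60 [0.66 1.82] j5 0.14 
0.33 start 75 [0.67 1.61] j5 0.6 
0.33 mid 30 [0.81 2.14] j5 -0.86 
0.33 mid 45 [0.66 2.01] j5 -0.31 
0.33 mid 60 [0.6  1.82] j5 0.2 
0.33 mid 75 [0.61 1.62] j5 0.65 
0.33 end 30 [0.73 2.18] j5 -0.82 
0.33 end 45 [0.58 2.03] j5 -0.25 
0.33 end 60 [0.52 1.84] j5 0.25 
0.33 end 75 [0.55 1.64] j5 0.69
```

play_rows --pt "0 0 -0.04 0 0 -0.05 -0.05" --pt "0 0 -0.08 0 0 -0.1 -0.05" --pt "0 0 -0.12 0 0 -0.15 -0.05" --pt "0 0 -0.15 0 0 -0.2 -0.05" --pt "0 0 -0.19 0 0 -0.2 -0.05" --pt "0 0 -0.22 0 0 -0.2 -0.05" --pt "0 0 -0.25 0 0 -0.2 -0.05" --pt "0 0 -0.25 0 0 -0.2 -0.05"

```text
t: 7.58
position: [0.4466, 0.0393, 0.3314]
tcp_rot: [-2.933, -1.126, 0.001]
wrist_force: [0.6, 0.5, 0.6]
width: 0.0447
```

play_rows --pt "0 0 -0.04 0 0 0 -0.05" --pt "0 0 -0.08 0 0 0 -0.05" --pt "0 0 -0.12 0 0 0 -0.05" --pt "0 0 -0.15 0 0 0 -0.05" --pt "0 0 -0.19 0 0 0 -0.05" --pt "0 0 -0.22 0 0 0 -0.05" --pt "0 0 -0.25 0 0 0 -0.05" --pt "0 0 -0.25 0 0 0 -0.05"

```text
t: 8.25
position: [0.4463, 0.0393, 0.3316]
tcp_rot: [-3.141, 0.077, 0.0]
wrist_force: [-0.4, 0.7, -1.0]
width: 0.0448
```

play_rows --pt "0 -0.02 0 0 0 0 -0.05" --pt "-0.001 -0.04 0 0 0 0 -0.05" --pt "-0.002 -0.06 0 0 0 0 -0.05" --pt "-0.003 -0.08 0 0 0 0 -0.05" --pt "-0.004 -0.1 0 0 0 0 -0.05" --pt "-0.005 -0.12 0 0 0 0 -0.05" --pt "-0.006 -0.139 0 0 0 0 -0.05" --pt "-0.006 -0.139 0 0 0 0 -0.05"

```text
t: 8.92
position: [0.4443, 0.0395, 0.3311]
tcp_rot: [3.056, -0.063, 0.681]
wrist_force: [-0.0, 0.1, -0.6]
width: 0.045
```

Run:
```python
from workcell import status, optics
from h import *
s=status.observe(); print({k:np.round(v,4) for k,v in s.items()})
print(R.from_rotvec(s["tcp_rot"]).as_matrix().round(3))
```

```text
{'t': np.float64(8.9167), 'joints': array([-0.0466, -0.0647,  1.9094,  0.0021,  0.8584,  1.5646]), 'joint_vel': array([-0.0017,  0.0392, -0.088 ,  0.0009,  0.1423,  0.019 ]), 'effort': array([-2.87500e-01, -3.60186e+01, -4.18599e+01, -2.75000e-02,
       -6.39460e+00,  8.59000e-02]), 'position': array([0.4443, 0.0395, 0.3311]), 'tcp_rot': array([ 3.0563, -0.0633,  0.6811]), 'wrist_force': array([-0.0051,  0.0743, -0.6315]), 'torque': array([0.0331, 0.2088, 0.0065]), 'width': np.float64(0.045)}
[[ 0.905 -0.042  0.424]
 [-0.037 -0.999 -0.018]
 [ 0.425  0.001 -0.905]]
```

play_rows --pt "0 0 0 0.08 0.035 -0.11 -0.05" --pt "0 0 0 0.16 0.07 -0.23 -0.05" --pt "0 0 0 0.25 0.107 -0.35 -0.05" --pt "0 0 0 0.335 0.144 -0.47 -0.05" --pt "0 0 0 0.42 0.18 -0.59 -0.05" --pt "0 0 0 0.5 0.215 -0.7 -0.05" --pt "0 0 0 0.572 0.246 -0.8 -0.05" --pt "0 0 0 0.572 0.246 -0.8 -0.05"

```text
t: 9.58
position: [0.5907, 0.1016, 0.1263]
tcp_rot: [3.058, -0.065, 0.669]
wrist_force: [-2.2, -0.9, -0.2]
width: 0.045
```

Run:
```python
from workcell import status, optics
from h import *
s=status.observe(); print(s["position"].round(4),s["joints"].round(3),s["wrist_force"].round(1),s["width"])
c=optics.get_calibration("wrist"); im,d=optics.get_image("wrist"); cv2.imwrite("pics/w2.png",im); np.savez("w2.npz",im=im,d=d,**c)
```

```text
[0.5907 0.1016 0.1263] [ 0.106  0.475  1.886 -0.181  0.359  1.875] [-2.2 -0.9 -0.2] 0.045007959805837376
```

View pics/w2.png

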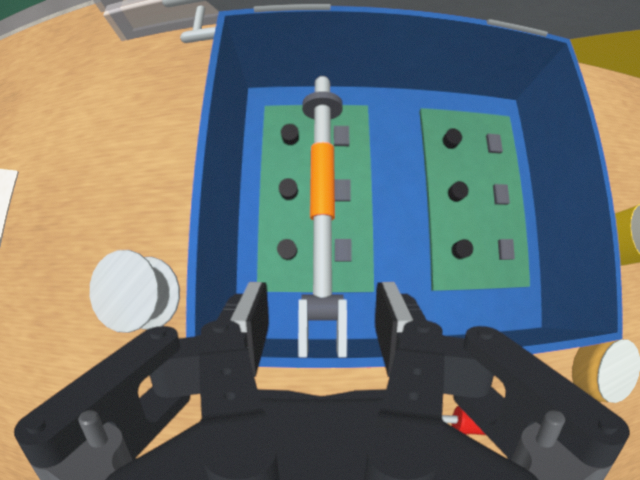

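The rod is centred between the open fingers: pivot at (322,298), orange sleeve from (322,143) to (322,217), tip at (322,80). Measuring it.

Run:
```python
from h import *
z=np.load("w2.npz")
for n,u,v in(("sleeve mid",322,180),("sleeve far",322,148),("sleeve near",322,212),("rod near piv",322,270),("tip",322,82)):
    p=wdep(z,u,v); q=p-[.6645,.0375,0]; c,s=np.cos(.0445),np.sin(-.0445)
    print(n,p.round(4),"box",np.round([q[0]*c+q[1]*s,-q[0]*s+q[1]*c,q[2]],4))
```

```text
sleeve mid [0.6571 0.0974 0.0837] box [-0.01    0.0595  0.0837]
sleeve far [0.6777 0.0965 0.0816] box [0.0106 0.0595 0.0816]
sleeve near [0.638  0.0982 0.0861] box [-0.0292  0.0594  0.0861]
rod near piv [0.6064 0.0995 0.087 ] box [-0.0608  0.0594  0.087 ]
tip [0.7292 0.0942 0.0743] box [0.0621 0.0596 0.0743]
```

play_rows --pt "0 0 0 0.05 -0.003 -0.044 -0.05" --pt "0 0 0 0.1 -0.006 -0.088 -0.05" --pt "0 0 0 0.15 -0.009 -0.132 -0.05" --pt "0 0 0 0.2 -0.012 -0.176 -0.05" --pt "0 0 0 0.25 -0.015 -0.22 -0.05" --pt "0 0 0 0.3 -0.018 -0.265 -0.05" --pt "0 0 0 0.3 -0.018 -0.265 -0.05" --pt "0 0 0 0.3 -0.018 -0.265 -0.05"

```text
t: 10.3
position: [0.6637, 0.0959, 0.0658]
tcp_rot: [3.057, -0.07, 0.678]
wrist_force: [-0.3, -0.8, -0.1]
width: 0.0449
```

Run:
```python
from workcell import status
from h import *
s=status.observe(); M=R.from_rotvec(s["tcp_rot"]).as_matrix(); print(s["position"].round(4),s["joints"].round(3),s["joint_vel"].round(3),s["wrist_force"].round(1),s["width"]); print(M.round(3),"grasp",(s["position"]-.019*M[:,2]).round(4))
```

```text
[0.6637 0.0959 0.0658] [ 0.081  0.644  1.762 -0.176  0.306  1.854] [ 0.006 -0.024  0.027 -0.001 -0.005  0.014] [-0.3 -0.8 -0.1] 0.04486633954716168
[[ 0.905 -0.046  0.422]
 [-0.042 -0.999 -0.019]
 [ 0.423 -0.001 -0.906]] grasp [0.6557 0.0963 0.083 ]
```

play_rows --pt "0 0 0 0.009 0.004 -0.024 -0.05" --pt "0 0 0 0.009 0.004 -0.024 0.3" --pt "0 0 0 0.009 0.004 -0.024 0.6" --pt "0 0 0 0.009 0.004 -0.024 1" --pt "0 0 0 0.009 0.004 -0.024 1" --pt "0 0 0 0.009 0.004 -0.024 1" --pt "0 0 0 0.009 0.004 -0.024 1" --pt "0 0 0 0.009 0.004 -0.024 1"

```text
t: 10.97
position: [0.6655, 0.0978, 0.06]
tcp_rot: [3.058, -0.071, 0.679]
wrist_force: [-1.7, 5.4, 1.3]
width: 0.0121
```

```bash
cat >> h.py <<'E'
def rodarc(t0,t1,n=8,r=.072,yaw=-.0445):
    s=np.linspace(0,1,n+1)[1:]; t=t0+(t1-t0)*s
    dx=r*(np.cos(t)-np.cos(t0)); dz=r*(np.sin(t)-np.sin(t0)); return np.c_[dx*np.cos(yaw),dx*np.sin(yaw),dz]/.25
E
cat > st.py <<'E'
from workcell import status
from h import *
def st(off=.019):
    s=status.observe(); M=R.from_rotvec(s["tcp_rot"]).as_matrix(); g=s["position"]-off*M[:,2]
    q=g-[.6645,.0375,0]; c,sn=np.cos(.0445),np.sin(-.0445); b=np.array([q[0]*c+q[1]*sn,-q[0]*sn+q[1]*c,q[2]])
    print("t",s["t"],"grasp box",b.round(4),"F",s["wrist_force"].round(1),"w",s["width"].round(4),"j",s["joints"].round(3),"rod ang",np.arctan2(b[2]-.085,b[0]+.08).round(3),"r",np.hypot(b[2]-.085,b[0]+.08).round(4))
st()
E
python3 st.py; python3 -c "
from h import *
for a,b in((-.11,.2),(.2,.55),(.55,.91)): print(rodarc(a,b).round(3).tolist())"
```

```text
[[0.001, -0.0, 0.011], [0.002, -0.0, 0.022], [0.002, -0.0, 0.033], [0.001, -0.0, 0.045], [0.001, -0.0, 0.056], [-0.0, 0.0, 0.067], [-0.002, 0.0, 0.078], [-0.004, 0.0, 0.089]]
[[-0.003, 0.0, 0.012], [-0.006, 0.0, 0.024], [-0.01, 0.0, 0.036], [-0.014, 0.001, 0.048], [-0.019, 0.001, 0.06], [-0.024, 0.001, 0.071], [-0.03, 0.001, 0.082], [-0.037, 0.002, 0.093]]
[[-0.007, 0.0, 0.011], [-0.015, 0.001, 0.021], [-0.022, 0.001, 0.032], [-0.031, 0.001, 0.042], [-0.04, 0.002, 0.051], [-0.049, 0.002, 0.06], [-0.059, 0.003, 0.069], [-0.069, 0.003, 0.077]]Traceback (most recent call last):
  File "st.py", line 7, in <module>
    st()
    ~~^^
  File "st.py", line 6, in st
    print("t",s["t"],"grasp box",b.round(4),"F",s["wrist_force"].round(1),"w",s["width"].round(4),"j",s["joints"].round(3),"rod ang",np.arctan2(b[2]-.085,b[0]+.08).round(3),"r",np.hypot(b[2]-.085,b[0]+.08).round(4))
                                                                              ^^^^^^^^^^^^^^^^
AttributeError: 'float' object has no attribute 'round'
```

play_rows --pt "0 0 0 0.001 0 0.011 1" --pt "0 0 0 0.002 0 0.022 1" --pt "0 0 0 0.002 0 0.033 1" --pt "0 0 0 0.001 0 0.045 1" --pt "0 0 0 0.001 0 0.056 1" --pt "0 0 0 0 0 0.067 1" --pt "0 0 0 -0.002 0 0.078 1" --pt "0 0 0 -0.004 0 0.089 1"

```text
t: 11.63
position: [0.6642, 0.0978, 0.0816]
tcp_rot: [3.058, -0.071, 0.678]
wrist_force: [-0.7, 7.8, -8.4]
width: 0.0119
```

```bash
sed -i 's/s\["width"\].round(4)/round(s["width"],4)/' st.py; python3 st.py
```

```text
t 11.6333 grasp box [-0.011   0.0603  0.0988] F [-0.7  7.8 -8.4] w 0.0119 j [ 0.084  0.618  1.751 -0.159  0.344  1.839] rod ang 0.198 r 0.0703
```

play_rows --pt "0 0 0 -0.003 0 0.012 1" --pt "0 0 0 -0.006 0 0.024 1" --pt "0 0 0 -0.01 0 0.036 1" --pt "0 0 0 -0.014 0.001 0.048 1" --pt "0 0 0 -0.019 0.001 0.06 1" --pt "0 0 0 -0.024 0.001 0.071 1" --pt "0 0 0 -0.03 0.001 0.082 1" --pt "0 0 0 -0.037 0.002 0.093 1"

```text
t: 12.3
position: [0.654, 0.0983, 0.1043]
tcp_rot: [3.059, -0.071, 0.675]
wrist_force: [1.9, 5.0, -10.3]
width: 0.0117
```

play_rows --pt "0 0 0 -0.007 0 0.011 1" --pt "0 0 0 -0.015 0.001 0.021 1" --pt "0 0 0 -0.022 0.001 0.032 1" --pt "0 0 0 -0.031 0.001 0.042 1" --pt "0 0 0 -0.04 0.002 0.051 1" --pt "0 0 0 -0.049 0.002 0.06 1" --pt "0 0 0 -0.059 0.003 0.069 1" --pt "0 0 0 -0.069 0.003 0.077 1"

```text
t: 12.97
position: [0.6356, 0.099, 0.1227]
tcp_rot: [3.059, -0.071, 0.671]
wrist_force: [-2.4, 8.7, -16.0]
width: 0.0113
```

```bash
python3 st.py
python3 - <<'E'
from workcell import optics
from h import *
im,d=optics.get_image("side"); np.savez("side3.npz",im=im,d=d,**optics.get_calibration("side"))
w2=optics.get_calibration("wrist"); wi,wd=optics.get_image("wrist"); np.savez("w3.npz",im=wi,d=wd,**w2)
a=cv2.resize(im[60:260,220:420],(480,480),interpolation=cv2.INTER_CUBIC); b=wi[:, :400][:480]
cv2.imwrite("pics/m3.png",cv2.resize(np.hstack([a,b]),None,fx=.9,fy=.9))
E
```

```text
t 12.9667 grasp box [-0.0396  0.0602  0.1399] F [ -2.4   8.7 -16. ] w 0.0113 j [ 0.091  0.524  1.787 -0.142  0.407  1.827] rod ang 0.936 r 0.0682
```

View pics/m3.png

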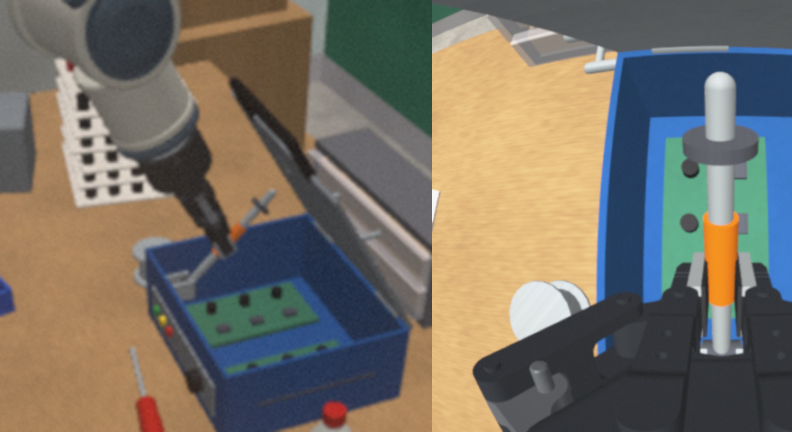

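The rod is up with the orange sleeve between the pads, and the lid is still open. Checking the rod angle from wrist depth.

Run:
```python
from h import *
z=np.load("w3.npz"); c,s=np.cos(.0445),np.sin(-.0445)
def bx(p): q=p-[.6645,.0375,0]; return np.array([q[0]*c+q[1]*s,-q[0]*s+q[1]*c,q[2]])
A=np.array([bx(wdep(z,320,v)) for v in list(range(100,130,5))+list(range(185,230,5))]); print(A.round(4).tolist())
k=np.polyfit(A[:,0],A[:,2],1); print("shaft angle",np.arctan(k[0]))
# axis: near surface seen from camera side; offset 5 mm normal (toward camera) -> angle by pivot
t=np.arctan(k[0]); n=np.array([-np.sin(t),np.cos(t)]); Q=A[:,[0,2]]-5e-3*n
print("from pivot",np.arctan2(Q[:,1]-.085,Q[:,0]+.08).round(3))
S=np.array([bx(wdep(z,321,v)) for v in range(245,330,10)]); print(S.round(4).tolist())
```

```text
[[0.0207, 0.0594, 0.1899], [0.0195, 0.0594, 0.1893], [0.0189, 0.0594, 0.1874], [0.0178, 0.0594, 0.1866], [0.0165, 0.0594, 0.1858], [0.0155, 0.0594, 0.1849], [0.0022, 0.0595, 0.1704], [0.0006, 0.0595, 0.1704], [-0.0003, 0.0595, 0.1682], [-0.0017, 0.0595, 0.1672], [-0.003, 0.0595, 0.166], [-0.0045, 0.0595, 0.1655], [-0.0058, 0.0595, 0.1642], [-0.0071, 0.0595, 0.1625], [-0.0083, 0.0595, 0.1604]]
shaft angle 0.7825415595162695
from pivot [0.771 0.774 0.768 0.769 0.771 0.772 0.762 0.772 0.764 0.766 0.766 0.772
 0.772 0.769 0.762]
[[-0.0141, 0.0592, 0.1553], [-0.0176, 0.0592, 0.156], [-0.0205, 0.0592, 0.1514], [-0.0238, 0.0592, 0.1499], [-0.0271, 0.0592, 0.1449], [-0.0307, 0.0592, 0.1444], [-0.0344, 0.0593, 0.1386], [-0.0383, 0.0593, 0.1354], [-0.0425, 0.0593, 0.1311]]
```

The depth says about 0.77 rad, not 0.93: the sleeve has slipped roughly 11 mm toward the fingertips. I'll regrip deeper, then finish with the tool turning along with the rod.

play_rows --pt "0 0 0 0 0 0 0.5" --pt "0 0 0 0 0 0 0.35" --pt "0 0 0 0 0 0 0.35" --pt "0 0 0 0.025 -0.001 -0.013 0.35" --pt "0 0 0 0.049 -0.002 -0.027 0.35" --pt "0 0 0 0.049 -0.002 -0.027 1" --pt "0 0 0 0.049 -0.002 -0.027 1" --pt "0 0 0 0.049 -0.002 -0.027 1"

```text
t: 13.73
position: [0.6516, 0.0984, 0.1177]
tcp_rot: [3.058, -0.072, 0.681]
wrist_force: [4.1, 4.9, -1.2]
width: 0.0122
```

play_rows --pt "0 0 0 0 0 0 1" --pt "-0.0005 -0.009 0 -0.004 0 0.007 1" --pt "-0.001 -0.018 0 -0.008 0 0.0135 1" --pt "-0.0015 -0.027 0 -0.012 0.001 0.02 1" --pt "-0.002 -0.036 0 -0.016 0.001 0.0265 1" --pt "-0.002 -0.0446 0 -0.02 0.001 0.033 1" --pt "-0.002 -0.0446 0 -0.02 0.001 0.033 1" --pt "-0.002 -0.0446 0 -0.02 0.001 0.033 1"

```text
t: 14.4
position: [0.6464, 0.0987, 0.1263]
tcp_rot: [3.0, -0.07, 0.893]
wrist_force: [1.8, 4.8, 3.7]
width: 0.0124
```

```bash
python3 st.py
cat > rod.py <<'E'
from workcell import optics
from h import *
z=dict(optics.get_calibration("wrist")); z["im"],z["d"]=optics.get_image("wrist"); np.savez("wl.npz",**z)
c,s=np.cos(.0445),np.sin(-.0445)
v,u=np.mgrid[0:480,280:365]; K=z["K"]; x=(u-K[0,2])/K[0,0]; y=(v-K[1,2])/K[1,1]; r=np.hypot(x,y)+1e-12
ray=np.dstack([x*np.tan(r)/r,y*np.tan(r)/r,np.ones_like(r)])*z["d"][0:480,280:365,None]
w=ray@R.from_rotvec(z["attitude"]).as_matrix().T+z["position"]-[.6645,.0375,0]
B=np.dstack([w[...,0]*c+w[...,1]*s,-w[...,0]*s+w[...,1]*c,w[...,2]]).reshape(-1,3)
rad=np.hypot(B[:,0]+.08,B[:,2]-.085); m=(np.abs(B[:,1]-.0595)<.002)&(B[:,2]>.12)&(((rad>.1)&(rad<.115))|((rad>.132)&(rad<.146))); B=B[m]
an=np.arctan2(B[:,2]-.085,B[:,0]+.08)-np.arcsin(.005/np.hypot(B[:,0]+.08,B[:,2]-.085))
print("rod angle (n,median,std)",len(B),np.median(an).round(3),an.std().round(3),"slope",np.arctan(np.polyfit(B[:,0],B[:,2],1)[0]).round(3))
E
python3 rod.py
```

```text
t 14.4 grasp box [-0.0312  0.0603  0.1422] F [1.8 4.8 3.7] w 0.0124 j [ 0.1    0.53   1.878 -0.457  0.177  2.145] rod ang 0.865 r 0.0752
rod angle (n,median,std) 1459 0.912 0.122 slope 0.208
```

```bash
cat >> rod.py <<'E'
i=np.abs(an-np.median(an))<.05; print("inliers",i.sum(),an[i].mean().round(3),an[i].std().round(3),"slope",np.arctan(np.polyfit(B[i,0],B[i,2],1)[0]).round(3), "y",np.median(B[i,1]).round(4))
for lo,hi in((.1,.115),(.132,.146)):
    q=np.hypot(B[:,0]+.08,B[:,2]-.085); k=i&(q>lo)&(q<hi); print(lo,k.sum(),np.median(an[k]).round(3))
E
python3 rod.py
```

```text
rod angle (n,median,std) 1444 0.911 0.125 slope 0.192
inliers 1288 0.911 0.004 slope 0.909 y 0.0595
0.1 499 0.911
0.132 789 0.911
```

play_rows --pt "0 0 0 0 0 0 0.6" --pt "0 0 0 0 0 0 0.2" --pt "0 0 0 0 0 0 -0.05" --pt "0 0 0 0 0 0 -0.05" --pt "0 0 0 -0.06 0.003 0.06 -0.05" --pt "0 0 0 -0.16 0.007 0.14 -0.05" --pt "0 0 0 -0.28 0.012 0.24 -0.05" --pt "0 0 0 -0.4 0.018 0.34 -0.05"

```text
t: 15.17
position: [0.5441, 0.1026, 0.2107]
tcp_rot: [3.001, -0.071, 0.888]
wrist_force: [0.9, 0.3, 0.4]
width: 0.0449
```

```bash
python3 st.py; python3 rod.py
```

```text
t 15.1667 grasp box [-0.1335  0.0597  0.2267] F [0.9 0.3 0.4] w 0.0449 j [ 0.139  0.269  2.011 -0.331  0.309  2.044] rod ang 1.932 r 0.1514
rod angle (n,median,std) 324 0.911 0.006 slope 0.913
inliers 324 0.911 0.006 slope 0.913 y 0.0593
0.1 162 0.91
0.132 162 0.912
```

The rod stayed at 0.911 after release. Returning to the handle.

play_rows --pt "0 0 0 -0.06 -0.03 0.1 -0.05" --pt "0 0 0 -0.11 -0.06 0.2 -0.05" --pt "0 0 0 -0.16 -0.09 0.32 -0.05" --pt "0 0 0 -0.2 -0.12 0.44 -0.05" --pt "0 0 0 -0.25 -0.15 0.56 -0.05" --pt "0 0 0 -0.3 -0.18 0.68 -0.05" --pt "0 0 0 -0.34 -0.2 0.78 -0.05" --pt "0 0 0 -0.34 -0.2 0.78 -0.05"

```text
t: 15.88
position: [0.4607, 0.0523, 0.4113]
tcp_rot: [2.997, -0.071, 0.902]
wrist_force: [0.8, 0.5, 0.7]
width: 0.0445
```

play_rows --pt "0.001 0.03 0 0 0 0 0.1" --pt "0.003 0.06 0 0 0 0 0.1" --pt "0.004 0.09 0 0 0 0 0.1" --pt "0.006 0.12 0 0 0 0 0.1" --pt "0.007 0.15 0 0 0 0 0.1" --pt "0.008 0.184 0 0 0 0 0.1" --pt "0.008 0.184 0 0 0 0 0.1" --pt "0.008 0.184 0 0 0 0 0.1"

```text
t: 16.55
position: [0.4616, 0.0528, 0.4045]
tcp_rot: [-3.141, 0.074, 0.003]
wrist_force: [0.4, 0.1, -1.0]
width: 0.0386
```

play_rows --pt "0 0 0.035 0 0 0 0.1" --pt "0 0 0.07 0 0 0 0.1" --pt "0 0 0.105 0 0 0 0.1" --pt "0 0 0.14 0 0 0 0.1" --pt "0 0 0.175 0 0 0 0.1" --pt "0 0 0.21 0 0 0 0.1" --pt "0 0 0.25 0 0 0 0.1" --pt "0 0 0.25 0 0 0 0.1"

```text
t: 17.22
position: [0.4599, 0.053, 0.4058]
tcp_rot: [2.924, 1.144, 0.002]
wrist_force: [0.3, -0.6, 0.1]
width: 0.0385
```

play_rows --pt "0 0 0.035 0 0 0 0.1" --pt "0 0 0.07 0 0 0 0.1" --pt "0 0 0.105 0 0 0 0.1" --pt "0 0 0.14 0 0 0 0.1" --pt "0 0 0.175 0 0 0 0.1" --pt "0 0 0.21 0 0 0 0.1" --pt "0 0 0.25 0 0 0 0.1" --pt "0 0 0.25 0 0 0 0.1"

```text
t: 17.88
position: [0.4602, 0.0529, 0.4058]
tcp_rot: [2.269, 2.17, 0.001]
wrist_force: [-0.0, -0.8, -0.5]
width: 0.0384
```

Run:
```python
from workcell import status, optics
from h import *
s=status.observe(); print(s["position"].round(4),s["joints"].round(3),s["width"]); print(R.from_rotvec(s["tcp_rot"]).as_matrix().round(3))
c=optics.get_calibration("wrist"); im,d=optics.get_image("wrist"); cv2.imwrite("pics/w4.png",im); np.savez("w4.npz",im=im,d=d,**c)
```

```text
[0.4602 0.0529 0.4058] [-1.400e-02  1.200e-01  1.425e+00 -1.000e-03  1.595e+00  3.100e-02] 0.03839674606675064
[[ 0.044  0.999  0.002]
 [ 0.999 -0.044 -0.001]
 [-0.001  0.002 -1.   ]]
```

View pics/w4.png

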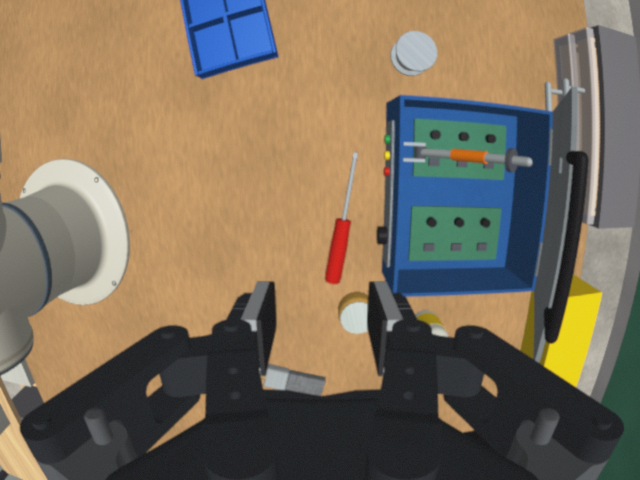

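The wrist view shows the open lid, with the bar from about (577,157) to (553,338), its middle near (572,245), and the rod standing at (470,156). Measuring the bar.

Run:
```python
from h import *
z=np.load("w4.npz"); c,s=np.cos(.0445),np.sin(-.0445)
for v in(170,210,245,280,320):
    row=cv2.cvtColor(z["im"],cv2.COLOR_BGR2GRAY)[v,540:590].astype(int); u=np.where(row<45)[0]+540; um=int(u.mean())
    p=wdep(z,um,v); q=p-[.6645,.0375,0]; ray=p-z["position"]; ce=p+ray/np.linalg.norm(ray)*.006; qc=ce-[.6645,.0375,0]; b=np.array([qc[0]*c+qc[1]*s,-qc[0]*s+qc[1]*c,qc[2]])
    print(v,u.min(),u.max(),"centre world",ce.round(4),"box",b.round(4),"lid ang",(np.arctan2(b[2]-.1,.11-b[0])-.0096).round(3),"rad",np.hypot(b[2]-.1,.11-b[0]).round(4))
```

```text
170 542 586 centre world [0.6713 0.0957 0.2797] box [0.0042 0.0585 0.2797] lid ang 1.029 rad 0.2086
210 540 582 centre world [0.6439 0.0702 0.3233] box [-0.0221  0.0317  0.3233] lid ang 1.027 rad 0.2595
245 565 576 centre world [0.6425 0.0445 0.3261] box [-0.0223  0.0061  0.3261] lid ang 1.032 rad 0.2619
280 558 570 centre world [0.6435 0.0161 0.3239] box [-0.0201 -0.0224  0.3239] lid ang 1.035 rad 0.259
320 544 560 centre world [ 0.6399 -0.0184  0.3226] box [-0.0221 -0.0569  0.3226] lid ang 1.026 rad 0.2588
```

play_rows --pt "0 0 0 0.12 -0.01 0 0.1" --pt "0 0 0 0.25 -0.02 0 0.1" --pt "0 0 0 0.38 -0.03 0 0.1" --pt "0 0 0 0.5 -0.04 -0.02 0.1" --pt "0 0 0 0.62 -0.05 -0.05 0.1" --pt "0 0 0 0.733 -0.052 -0.083 0.1" --pt "0 0 0 0.733 -0.052 -0.083 0.1" --pt "0 0 0 0.733 -0.052 -0.083 0.1"

```text
t: 18.6
position: [0.6444, 0.0398, 0.3835]
tcp_rot: [-2.28, -2.161, 0.003]
wrist_force: [-0.4, -0.2, 0.1]
width: 0.0384
```

play_rows --pt "0 0 0 0 0 -0.05 0.1" --pt "0 0 0 0 0 -0.11 0.1" --pt "0 0 0 0 0 -0.17 0.1" --pt "0 0 0 0 0 -0.23 0.1" --pt "0 0 0 0 0 -0.28 0.1" --pt "0 0 0 0 0 -0.32 0.1" --pt "0 0 0 0 0 -0.32 0.1" --pt "0 0 0 0 0 -0.32 0.1"

```text
t: 19.27
position: [0.6435, 0.0399, 0.3056]
tcp_rot: [2.274, 2.166, -0.001]
wrist_force: [0.7, 0.3, 0.7]
width: 0.0383
```

```bash
python3 st.py
```

```text
t 19.2667 grasp box [-0.0211  0.0015  0.3246] F [0.7 0.3 0.7] w 0.0383 j [-3.000e-02  4.660e-01  1.186e+00 -1.000e-03  1.489e+00  1.900e-02] rod ang 1.33 r 0.2467
```

play_rows --pt "0 0 0 0 0 0 0.6" --pt "0 0 0 0 0 0 1" --pt "0 0 0 0 0 0 1" --pt "0 0 0 0 0 0 1" --pt "0 0 0 0 0 0 1" --pt "0 0 0 0 0 0 1" --pt "0 0 0 0 0 0 1" --pt "0 0 0 0 0 0 1"

```text
t: 19.93
position: [0.644, 0.0398, 0.306]
tcp_rot: [2.272, 2.167, -0.0]
wrist_force: [-3.1, 1.0, 7.6]
width: 0.0095
```

```bash
python3 st.py; python3 -c "
from h import *
for a,b in((1.03,.86),(.86,.74),(.74,.67)): print(arc(a,b).round(3).tolist())"
```

```text
t 19.9333 grasp box [-0.0206  0.0015  0.325 ] F [-3.1  1.   7.6] w 0.0095 j [-3.000e-02  4.670e-01  1.184e+00 -1.000e-03  1.489e+00  1.700e-02] rod ang 1.328 r 0.2473
[[-0.006, 0.0, -0.003], [-0.022, 0.001, -0.013], [-0.046, 0.002, -0.029], [-0.074, 0.003, -0.048], [-0.101, 0.005, -0.068], [-0.124, 0.006, -0.086], [-0.139, 0.006, -0.098], [-0.144, 0.006, -0.102]]
[[-0.004, 0.0, -0.003], [-0.014, 0.001, -0.012], [-0.029, 0.001, -0.025], [-0.046, 0.002, -0.042], [-0.063, 0.003, -0.058], [-0.078, 0.003, -0.073], [-0.087, 0.004, -0.083], [-0.09, 0.004, -0.086]]
[[-0.002, 0.0, -0.002], [-0.007, 0.0, -0.008], [-0.015, 0.001, -0.017], [-0.024, 0.001, -0.027], [-0.033, 0.001, -0.038], [-0.041, 0.002, -0.047], [-0.046, 0.002, -0.053], [-0.048, 0.002, -0.055]]
```

play_rows --pt "0 0 0 -0.006 0 -0.003 1" --pt "0 0 0 -0.022 0.001 -0.013 1" --pt "0 0 0 -0.046 0.002 -0.029 1" --pt "0 0 0 -0.074 0.003 -0.048 1" --pt "0 0 0 -0.101 0.005 -0.068 1" --pt "0 0 0 -0.124 0.006 -0.086 1" --pt "0 0 0 -0.139 0.006 -0.098 1" --pt "0 0 0 -0.144 0.006 -0.102 1"

```text
t: 20.6
position: [0.6074, 0.0414, 0.2796]
tcp_rot: [2.272, 2.168, -0.001]
wrist_force: [-3.0, 1.8, 6.4]
width: 0.0099
```

play_rows --pt "0 0 0 -0.004 0 -0.003 1" --pt "0 0 0 -0.014 0.001 -0.012 1" --pt "0 0 0 -0.029 0.001 -0.025 1" --pt "0 0 0 -0.046 0.002 -0.042 1" --pt "0 0 0 -0.063 0.003 -0.058 1" --pt "0 0 0 -0.078 0.003 -0.073 1" --pt "0 0 0 -0.087 0.004 -0.083 1" --pt "0 0 0 -0.09 0.004 -0.086 1"

```text
t: 21.27
position: [0.585, 0.0424, 0.2574]
tcp_rot: [2.273, 2.168, -0.002]
wrist_force: [-0.1, 1.1, 0.3]
width: 0.0103
```

```bash
python3 st.py
python3 - <<'E'
from workcell import optics
from h import *
im,d=optics.get_image("scene"); wi,_=optics.get_image("wrist"); si,_=optics.get_image("side")
f=lambda a:cv2.resize(a,(400,400),interpolation=cv2.INTER_CUBIC)
cv2.imwrite("pics/m5.png",np.hstack([f(si[60:260,220:420]),f(wi[:480,160:640])]))
E
```

```text
t 21.2667 grasp box [-0.0796  0.0014  0.2764] F [-0.1  1.1  0.3] w 0.0103 j [-2.900e-02  4.150e-01  1.407e+00 -1.000e-03  1.320e+00  1.800e-02] rod ang 1.569 r 0.1914
```

View pics/m5.png

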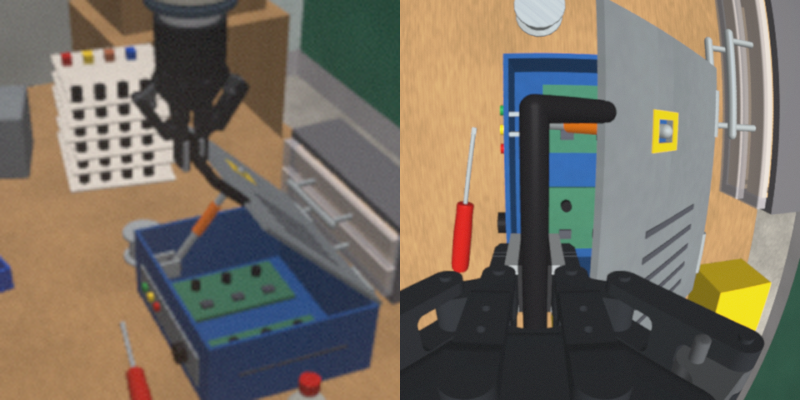

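The rod tip shows in the yellow-edged hole at (665,130), and forces are low. Continuing down to the collar.

play_rows --pt "0 0 0 -0.002 0 -0.002 1" --pt "0 0 0 -0.007 0 -0.008 1" --pt "0 0 0 -0.015 0.001 -0.017 1" --pt "0 0 0 -0.024 0.001 -0.027 1" --pt "0 0 0 -0.033 0.001 -0.038 1" --pt "0 0 0 -0.041 0.002 -0.047 1" --pt "0 0 0 -0.046 0.002 -0.053 1" --pt "0 0 0 -0.048 0.002 -0.055 1"

```text
t: 22.08
position: [0.5734, 0.0429, 0.2441]
tcp_rot: [2.272, 2.168, -0.001]
wrist_force: [2.8, 1.5, -1.3]
width: 0.0101
```

```bash
python3 st.py
```

```text
t 22.0833 grasp box [-0.0912  0.0013  0.2631] F [ 2.8  1.5 -1.3] w 0.0101 j [-2.900e-02  4.110e-01  1.455e+00 -1.000e-03  1.276e+00  1.900e-02] rod ang 1.634 r 0.1784
```

play_rows --pt "0 0 0 -0.003 0 -0.004 1" --pt "0 0 0 -0.006 0 -0.008 1" --pt "0 0 0 -0.009 0 -0.012 1" --pt "0 0 0 -0.011 0 -0.015 1" --pt "0 0 0 -0.013 0.001 -0.018 1" --pt "0 0 0 -0.015 0.001 -0.02 1" --pt "0 0 0 -0.015 0.001 -0.02 1" --pt "0 0 0 -0.015 0.001 -0.02 1"

```text
t: 22.75
position: [0.5713, 0.043, 0.2412]
tcp_rot: [2.27, 2.166, 0.004]
wrist_force: [2.5, 2.8, 19.1]
width: 0.01
```

```bash
python3 st.py
```

```text
t 22.75 grasp box [-0.0934  0.0013  0.2602] F [ 2.5  2.8 19.1] w 0.01 j [-2.800e-02  4.080e-01  1.467e+00 -1.000e-03  1.261e+00  1.900e-02] rod ang 1.647 r 0.1757
```

Run:
```python
from workcell import optics
from h import *
im,d=optics.get_image("scene"); wi,_=optics.get_image("wrist"); si,_=optics.get_image("side")
f=lambda a:cv2.resize(a,(400,400),interpolation=cv2.INTER_CUBIC)
cv2.imwrite("pics/m6.png",np.hstack([f(si[90:240,260:410]),f(wi[60:300,360:600])]))
```

```text
(no output)
```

View pics/m6.png

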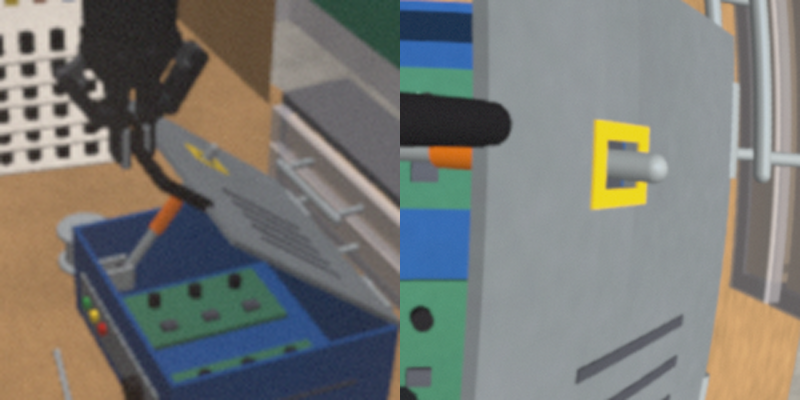

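The tip stands through the hole at (650,168), and the upward force shows the lid sitting on the collar. Releasing and rising straight up.

play_rows --pt "0 0 0 0.006 0 0.008 1" --pt "0 0 0 0.006 0 0.008 0.6" --pt "0 0 0 0.006 0 0.008 0.1" --pt "0 0 0 0.006 0 0.008 0.1" --pt "0 0 0 0.006 0 0.008 0.1" --pt "0 0 0 0.006 0 0.06 0.1" --pt "0 0 0 0.006 0 0.16 0.1" --pt "0 0 0 0.006 0 0.28 0.1"

```text
t: 23.57
position: [0.57, 0.043, 0.3084]
tcp_rot: [-2.272, -2.167, 0.006]
wrist_force: [0.8, -0.1, 0.5]
width: 0.0386
```

play_rows --pt "0 0 0 -0.02 0 0.12 0.1" --pt "0 0 0 -0.06 0 0.2 0.1" --pt "0 0 0 -0.14 0 0.28 0.1" --pt "0 0 0 -0.22 0 0.3 0.1" --pt "0 0 0 -0.3 0 0.3 0.1" --pt "0 0 0 -0.36 0 0.3 0.1" --pt "0 0 0 -0.4 0 0.3 0.1" --pt "0 0 0 -0.4 0 0.3 0.1"

```text
t: 24.23
position: [0.4696, 0.0431, 0.3844]
tcp_rot: [2.272, 2.168, -0.002]
wrist_force: [1.2, 0.3, 0.1]
width: 0.0384
```

play_rows --pt "0 0 0 0 0 0 0.1" --pt "0 0 0 0 0 0 0.1" --pt "0 0 0 0 0 0 0.1" --pt "0 0 0 0 0 0 0.1" --pt "0 0 0 0 0 0 0.1" --pt "0 0 0 0 0 0 0.1" --pt "0 0 0 0 0 0 0.1" --pt "0 0 0 0 0 0 0.1"

```text
t: 24.9
position: [0.4712, 0.0431, 0.3842]
tcp_rot: [2.272, 2.168, -0.001]
wrist_force: [-0.4, -0.2, 0.1]
width: 0.0382
```

```bash
python3 st.py
python3 - <<'E'
from workcell import optics
from h import *
c,s=np.cos(.0445),np.sin(-.0445)
si,d=optics.get_image("side"); np.savez("side9.npz",im=si,d=d,**optics.get_calibration("side"))
sc,d=optics.get_image("scene"); np.savez("scene9.npz",im=sc,d=d,**optics.get_calibration("scene"))
for n in("side","scene"):
    w,im=cloud(n,n+"9.npz"); q=w-[.6645,.0375,0]; B=np.dstack([q[...,0]*c+q[...,1]*s,-q[...,0]*s+q[...,1]*c,q[...,2]])
    m=(B[...,2]>.12)&(B[...,2]<.22)&(B[...,0]>-.05)&(B[...,0]<.1)&(B[...,1]>-.12)&(B[...,1]<.04)
    L=B[m]; k=np.polyfit(.11-L[:,0],L[:,2]-.1,1); print(n,len(L),"lid angle (outer face)",np.arctan(k[0]).round(3))
f=lambda a:cv2.resize(a,(400,400),interpolation=cv2.INTER_CUBIC)
cv2.imwrite("pics/m7.png",np.hstack([f(si[90:290,220:420]),f(sc[140:340,280:480])]))
E
```

```text
t 24.9 grasp box [-0.1933 -0.003   0.4032] F [-0.4 -0.2  0.1] w 0.0382 j [-3.400e-02  1.480e-01  1.447e+00 -1.000e-03  1.546e+00  1.300e-02] rod ang 1.913 r 0.3378
side 917 lid angle (outer face) 0.663
scene 5581 lid angle (outer face) 0.662
```

View pics/m7.png

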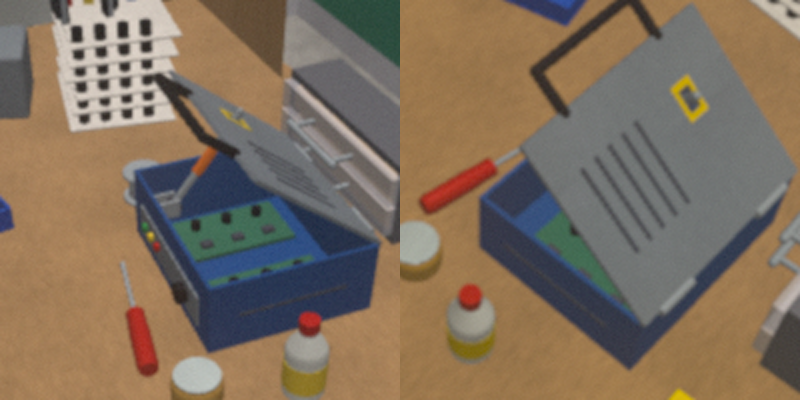

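The lid rests at 0.66 rad with the tip visible in the hole in both crops, at (238,118) and (690,98). The robot is clear and the bystanders in view have not moved. Handing in.

```bash
python3 -c "
from workcell import sign_off
print(sign_off())"
```

```text
the job is handed in; nothing more can be done
None
```

The lid now rests on the prop rod's collar with the rod's tip through the yellow-edged hole, and I handed the job in at about 25 s of the 72 s allowed. The sign-off gives no verdict.

I opened the lid to about 1.03 rad by its handle and let go. I then reached in from the front at a tilt, swung the rod up, took hold of the handle again and lowered the lid onto the collar.

- **Lid:** the final angle was 0.662–0.663 rad from two cameras, against an expected 0.66.
- **Rod:** it read 0.911 rad after I let go of it, before the lid was lowered. I did not measure it again afterwards, but the tip shows in the hole in the last pictures.
- **Seating:** at the bottom of the lowering the wrist felt about 19 N upward, as expected with the lid seated. I eased off slightly before opening the fingers.
- **Clear of everything:** the gripper is well away, with wrist force near zero. The bystanders in the last pictures looked unmoved. I did not measure their positions, and the brush and spare board were outside those crops.

One check disagreed on the way: after the first swing the arm's position implied 0.94 rad, but the wrist camera's depth showed 0.77, because the sleeve had slipped about 11 mm in the fingers. I gripped it again deeper and finished the swing.

I viewed 10 pictures in all.

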